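Lift the red-capped vial block out of the keyed rack onto the balance

TASK

Take the block with the red-capped vials by its black handle, lift it straight up out of the interlocking rack without pulling it sideways until it is clear of its neighbours, and set it down gently and upright on the middle of the balance's weighing pan. Leave the green-capped block in its place in the rack.

Things in the scene. Friction and masses are not known exactly. Their poses are not given: they have to be found in the camera images.
- red_centre (a point): Centre of the loose yellow block with six red-capped vials: 0.4 kg, block 70 (x) by 56 (y) by 44 mm high, caps to 56 mm, black handle to 108 mm; this point is half-way up, 54 mm above the underside. The upright handle, 20 by 20 mm, is centred on this point; free of the caps from 2 to 54 mm above it. Grip about 36 mm above it, closing along x. z up; x, y as the rack's.
- green_centre (a point): Same point of the other loose block: identical, but with green-capped vials. It stands in the rack beside the red one, on either side of it; handles 40 mm apart in y. Each block has on its +y side a full-height T-shaped key, 19 mm long, held in a T-slot in the -y side of the next; 3 mm play. It comes out only upwards and is free once raised 44 mm.
- rack: Fixed rack: grey base plate 90 (x) by 246 (y) by 10 mm thick; origin at the middle of its underside, on the table; z up. On the plate a row of yellow blocks along y: fixed end blocks (44 mm high, no handle, no vials) at y = -90 and +90 mm, the two loose blocks between them at y = -30 and +30 mm. Their handles reach 118 mm above the table.
- pan (a point): Middle of the top face of the fixed balance's square steel weighing pan, 160 by 160 mm, level, 72 mm above the table. x and y run along the pan's edges, z up. The white body under it is 200 mm wide (y), reaches 145 mm to -x and 95 mm to +x of this point, and stays at least 13 mm lower than the pan.

How it is judged:
On the way:
1. the red-capped block is raised straight up until clear of its neighbours (at least 46 mm up, within 15 mm of being straight over its place, upright) (z of red_centre in the frame of rack above 0.11 m and x of red_centre in the frame of rack between -0.015 and 0.015 m and (y of red_centre in the frame of rack between 0.015 and 0.045 m or y of red_centre in the frame of rack between -0.045 and -0.015 m) and angle between red_centre's own z axis and vertical below 0.2 rad), for 0.04 s.
At the end, for the whole second after the job is handed in: The red-capped block stands upright (within 6 degrees) and at rest on the weighing pan, its middle within 30 mm of the pan's middle, any yaw; the green-capped block is in its place in the rack (within 15 mm of its start, upright) (horizontal distance between red_centre and pan below 0.03 m and z of red_centre in the frame of pan between 0.048 and 0.06 m and angle between each of red_centre, green_centre's own z axis and vertical below 0.1 rad and linear speed of red below 0.02 m/s and distance of green_centre from where it was at the start of the episode below 0.015 m); the robot touches nothing.
It fails at once if the green-capped block is pulled out of place (over 30 mm) or tipped by more than 17 degrees (distance of green_centre from where it was at the start of the episode above 0.03 m or angle between green_centre's own z axis and vertical above 0.3 rad).
It fails at once if the red-capped block is tipped by more than 14 degrees while still in the rack (angle between red_centre's own z axis and vertical above 0.25 rad and z of red_centre in the frame of rack below 0.105 m and horizontal distance between red_centre and rack below 0.07 m).
It fails at once if the red-capped block is dropped onto the pan (falls from more than about 13 mm, meeting it faster than 0.5 m/s) (horizontal distance between red_centre and pan below 0.05 m and z of red_centre in the frame of pan below 0.084 m and linear speed of red above 0.5 m/s).
It also fails if it takes over 48 s, if anything falls off the work surface, if the arm or the gripper's body presses on something with over 40 N, if the wrist force passes 120 N, or if a joint passes its speed limit or range.

ROBOT

A 7-joint arm with a two-finger parallel gripper is mounted at the origin on the work surface. World frame = base frame: x ahead of the robot, y to its left, z up, the work surface at z = 0. Lengths are in m, angles in rad, forces in N, time in s.
With the tool pointing down it reaches from about 0.4 to 0.875 m from the base axis. Payload 19.3 kg.
Tool frame: the origin (TCP) lies between the finger pads; the fingertips stand 17 mm ahead of it and the grasp point (between the pads) lies 2 mm behind it (bot.tips_ahead is the z of the fingertips in the tool frame, in m); z points along the fingers, y is the direction in which the jaws open and shut (so a half turn about z gives the same grasp; the last joint's range is limited). The gripper opens to 85 mm and grips with 20 to 120 N. Pads are 22 mm wide; open, the fingers measure 114 mm over their backs; the gripper's body (76 mm by 85 mm) begins 54 mm behind the grasp point. The pads swing forward as they close: fully open they stand 13 mm farther back than shut.
Start: joints at [-0.07, 0.521, -0.036, 1.599, 0.021, 1.021, -0.113], TCP at [0.625, -0, 0.248] pointing down, gripper open.
Joint ranges: [-2.91, 2.91], [-0.3, 2.13], [-1.5, 1.42], [0.17, 2.43], [-1.26, 4.41], [0.16, 1.93], [-2.52, 2.52]. Speed limits (rad/s): [1.89, 1.89, 2.39, 2.39, 3.01, 3.01, 3.01].

INTERFACE

Orientations are given as [roll, pitch, yaw] about the fixed x, y, z axes, in that order (R = Rz(yaw) Ry(pitch) Rx(roll)).
In Python, from workcell import telemetry, cams, job, bot gives the robot as it stands.
- The arm moves only by the tool arm_command, never from a script. Its argument "deltas" is a list of rows, each a list of 7 numbers: the opening, from -1 (shut) to 1 (fully open), so that 0 is half open, then the shift along the tool's x, y, z normalised to -1 to 1, where 1 is 150 mm, then the turn, a rotation vector about the tool's x, y, z normalised to -1 to 1, where 1 is 45 degrees. In form: [[hand, tx, ty, tz, rx, ry, rz], ...]. A call has 1 to 8 rows; each row is the pose to reach, as a shift and turn from the pose commanded when the call began, along the tool's axes at that moment; what a row does not reach only later rows make up. A row lasts 1/8 s, in which the tool goes at most 62.5 mm and 10.7 degrees, less where a joint would pass 70% of its speed; a pose out of reach is approached as far as the arm can. A call with a number of a shift or a turn outside -1 to 1 is refused whole. A call with a gripper value outside its range is refused whole. The fingers move at their own pace and stop on an object; "newtons" is the grip in N (left out, the last holds). Time passes only in rows, so rows that repeat a pose let the fingers close. It gives the time, the measured TCP pose, the force and the opening at its end, in the units of the state.
- telemetry.observe(): the state, without advancing time (a new reading comes with each control period).
- cams.grab_frame(name): name is "scene" or "side" or "wrist"; returns the picture (384x512x3 uint8, blue, green, red); there is no depth.
- cams.get_calibration(name): a dict with "fx", "fy", "cx", "cy" (pixels), "R" (3x3) and "t" (3): a world point X has camera coordinates R X + t. Camera axes: x right, y down, z forward; pixel columns grow to the right and rows downward; lengths in m; the calibration is good to about 2 mm. A picture is of the moment at which its call begins: read the wrist's pose just before it. get_calibration takes no time and is no camera call; for the wrist camera it gives the pose at the moment of the call.
- job.job_done(): hands the job in, once; it reports no verdict.
The state is a dict: "clock": time; "qpos": joint angles; "qd": joint speeds; "joint_efforts": joint torques, N m; "position": TCP position; "tool_rot": TCP orientation; "force": force on the tool from outside, world axes, zero at the start; "moment": the same for the moment, N m; "grip_width": finger opening in m.
Only numpy, scipy, OpenCV 4.12 (cv2) and the standard library are available. Lean on these libraries where they do the work, as an engineer would, in place of code of your own. Each camera call takes 0.05 s, during which the arm holds its last target.

## Working session

There is one attempt and no reset: what is moved stays moved. The work goes in short steps, Python scripts to look and compute and a tool call to move; the robot and the scene stay as the last step left them, time stands still between calls to the robot, and variables do not carry over. Pictures are saved under pics/ and viewed, and the job is handed in when it is done.

Besides the shell and the picture viewer there is one more tool, called after "Call:" as a command line: name --pt "numbers of a row" for each row, then --argument value for the rest. arm_command: Moves the arm, as the interface text tells. Its arguments: {"type":"object","properties":{"deltas":{"type":"array","items":{"type":"array","items":{"type":"number"}}},"newtons":{"type":"number"}},"required":["deltas"]}

```bash
mkdir -p pics; ls; python3 - <<'E'
from workcell import telemetry,cams,job,bot
import cv2
s=telemetry.observe();print(s)
for n in("scene","side","wrist"):
    c=cams.get_calibration(n);print(n,c)
    cv2.imwrite(f"pics/{n}0.png",cams.grab_frame(n))
E
```

```text
pics
{'clock': 0.0, 'qpos': array([-0.07016641,  0.52201802, -0.03635958,  1.60001145,  0.02122006,
        1.02112447, -0.11282442]), 'qd': array([-0.00031423,  0.00081122, -0.00022742,  0.00061723, -0.00040876,
       -0.00037343,  0.00023499]), 'joint_efforts': array([-4.24098413e-03, -9.27110124e+01,  1.97758444e+00, -3.69928443e+01,
        1.76317629e-02,  8.19846697e-03, -6.58496788e-05]), 'position': array([ 6.24668880e-01, -4.47390993e-05,  2.47721647e-01]), 'tool_rot': array([-3.14042030e+00,  8.64024527e-05,  1.57076684e+00]), 'force': array([-0.40903137, -0.31685223,  0.04686928]), 'moment': array([-0.00216499,  0.0229395 , -0.00020795]), 'grip_width': 0.0855604586312256}
scene {'fx': 379.00191798761927, 'fy': 379.00191798761927, 'cx': 253.88455236256507, 'cy': 187.55396624615048, 'R': array([[ 0.47780439,  0.87840953,  0.00998296],
       [ 0.56896074, -0.30078356, -0.76538417],
       [-0.66931804,  0.37138383, -0.64349624]]), 't': array([-0.26579582, -0.27259544,  1.16066699])}
side {'fx': 483.8966915392998, 'fy': 483.8966915392998, 'cx': 252.43742477175857, 'cy': 191.1626601599307, 'R': array([[ 0.9105678 , -0.41333082,  0.00489008],
       [-0.26634867, -0.59573082, -0.75773556],
       [ 0.31610863,  0.68866714, -0.65254342]]), 't': array([-0.51534902,  0.19914708,  1.05687224])}
wrist {'fx': 299.7977925632777, 'fy': 299.7977925632777, 'cx': 254.38602170878588, 'cy': 188.0432052158018, 'R': array([[ 9.99999173e-01,  1.24142701e-03, -3.35942027e-04],
       [ 1.28466492e-03, -9.51974925e-01,  3.06173305e-01],
       [ 6.02834235e-05, -3.06173483e-01, -9.51975732e-01]]), 't': array([-0.62441417, -0.04058492,  0.37988956])}
```

View pics/scene0.png

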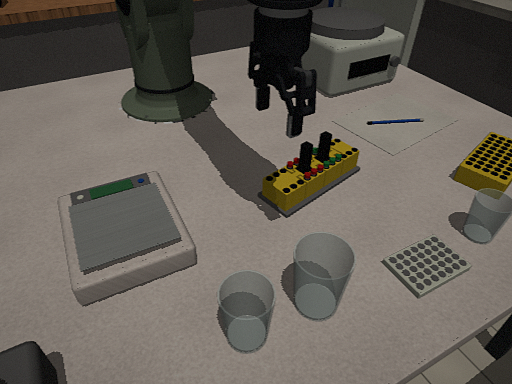

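View pics/side0.png

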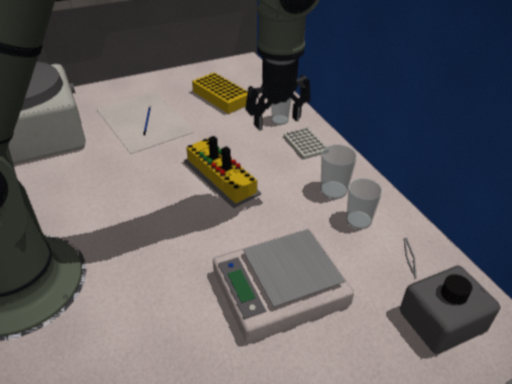

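View pics/wrist0.png

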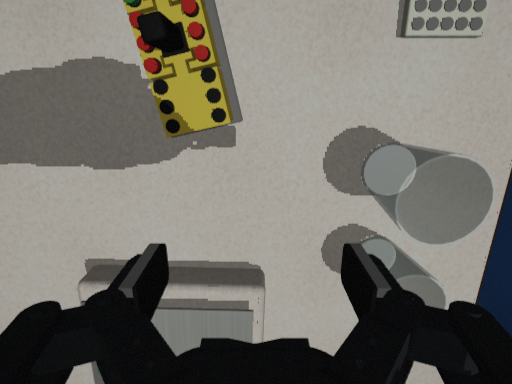

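The red block is the rack's -y loose block in all three views: the scene view shows its handle at about (306,155) and the green handle at (325,145). The balance stands at lower left of the scene, centred on about (125,225). Next I enlarge the views to measure.

```bash
python3 - <<'E'
import cv2
a=cv2.imread("pics/scene0.png");b=cv2.imread("pics/side0.png")
cv2.imwrite("pics/sc_rack.png",cv2.resize(a[120:225,245:370],None,fx=5,fy=5,interpolation=2))
cv2.imwrite("pics/si_rack.png",cv2.resize(b[125:210,175:270],None,fx=6,fy=6,interpolation=2))
cv2.imwrite("pics/sc_pan.png",cv2.resize(a[165:305,50:205],None,fx=4,fy=4,interpolation=2))
cv2.imwrite("pics/si_pan.png",cv2.resize(b[220:350,205:360],None,fx=4,fy=4,interpolation=2))
E
```

```text
(no output)
```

View pics/sc_rack.png

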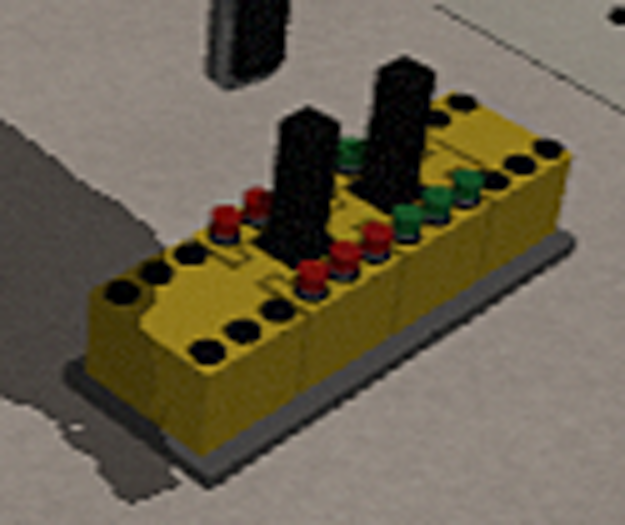

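View pics/si_rack.png

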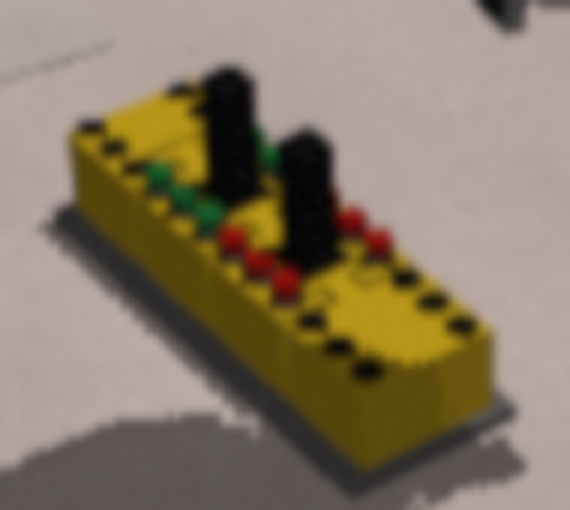

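View pics/sc_pan.png

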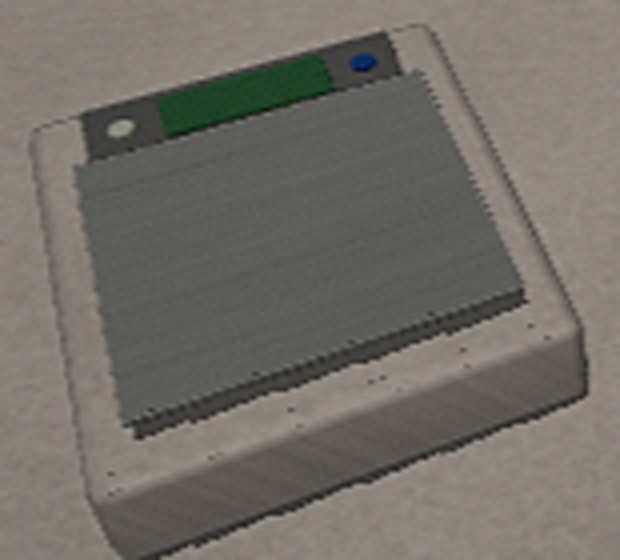

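View pics/si_pan.png

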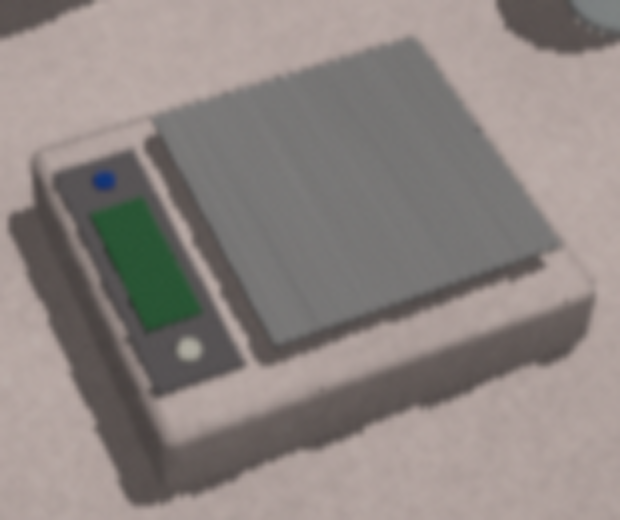

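Picked pixels (crop coordinates): pan corners in both views, handle tops (scene 309,118 and 404,68; side 305,140 and 230,78), and the yellow top corners.

```bash
cat >h.py <<'E'
import numpy as np
from workcell import telemetry,cams,bot
def ray(c,uv):
    d=np.array([(uv[0]-c['cx'])/c['fx'],(uv[1]-c['cy'])/c['fy'],1.]);R=np.array(c['R']);return -R.T@c['t'],R.T@d
def onz(c,uv,z):
    o,d=ray(c,uv);return o+d*(z-o[2])/d[2]
def proj(c,X):
    p=np.array(c['R'])@X+c['t'];return np.array([c['fx']*p[0]/p[2]+c['cx'],c['fy']*p[1]/p[2]+c['cy']])
E
python3 - <<'E'
from h import *
np.set_printoptions(precision=4,suppress=True)
sc=cams.get_calibration("scene");si=cams.get_calibration("side")
P=lambda x,y,k,o:((x+.5)/k-.5+o[0],(y+.5)/k-.5+o[1])
def show(c,pts,k,o,z):
    r=np.array([onz(c,P(*p,k,o),z) for p in pts]);print(r[:,:2].tolist() if 0 else r[:,:2]);return r
print("pan");a=show(sc,[(422,72),(525,290),(125,425),(78,165)],4,(50,165),.072);print(a.mean(0),np.linalg.norm(np.diff(a,axis=0),axis=1))
b=show(si,[(153,120),(412,38),(560,245),(277,345)],4,(205,220),.072);print(b.mean(0),np.linalg.norm(np.diff(b,axis=0),axis=1))
print("handles");
for c,p,k,o in((sc,[(309,118),(404,68)],5,(245,120)),(si,[(305,140),(230,78)],6,(175,125))):
    r=show(c,p,k,o,.118);d=r[1]-r[0];print(np.linalg.norm(d),np.degrees(np.arctan2(-d[0],d[1])))
print("corners")
for c,p,k,o in((sc,[(205,375),(570,155),(90,292)],5,(245,120)),(si,[(492,330),(365,385),(73,130)],6,(175,125))):
    r=show(c,p,k,o,.054)
print("plate");show(sc,[(210,478),(575,236),(65,370)],5,(245,120),.01)
E
```

```text
pan
[[ 0.4684 -0.1717]
 [ 0.6269 -0.1772]
 [ 0.6211 -0.3346]
 [ 0.4605 -0.3284]]
[ 0.5442 -0.2529  0.072 ] [0.1586 0.1575 0.1607]
[[ 0.4638 -0.1748]
 [ 0.6207 -0.1775]
 [ 0.6167 -0.336 ]
 [ 0.4601 -0.3318]]
[ 0.5403 -0.255   0.072 ] [0.157  0.1585 0.1567]
handles
[[0.5464 0.1248]
 [0.5335 0.1818]]
0.058485508453347955 12.677535334824475
[[0.5464 0.1258]
 [0.5338 0.1824]]
0.05795134719963806 12.575458895655704
corners
[[0.6003 0.046 ]
 [0.5491 0.2738]
 [0.5341 0.0319]]
[[0.599  0.0477]
 [0.5353 0.0365]
 [0.4823 0.2609]]
plate
[[0.6131 0.0437]
 [0.5561 0.2815]
 [0.5281 0.0243]]
```

Call:
arm_command --pt "1 0.3 -0.2 0.1 0 0 -0.1" --pt "1 0.6 -0.4 0.2 0 0 -0.2" --pt "1 0.835 -0.522 0.3 0 0 -0.281" --pt "1 0.835 -0.522 0.318 0 0 -0.281" --pt "1 0.835 -0.522 0.318 0 0 -0.281" --pt "1 0.835 -0.522 0.318 0 0 -0.281"

```text
clock: 0.9
position: [0.5473, 0.1242, 0.2008]
tool_rot: [3.141, 0.0, 1.79]
force: [0.4, 1.7, 0.1]
grip_width: 0.0855
```

```bash
python3 - <<'E'
from h import *
import cv2
s=telemetry.observe();print(s['clock'],s['position'],s['tool_rot'],s['force'],s['grip_width'])
c=cams.get_calibration("wrist");f=cams.grab_frame("wrist")
for p in([.5464,.1253,.118],[.5336,.182,.118],[.5464,.1253,.054]):print(proj(c,np.array(p)))
cv2.imwrite("pics/w1.png",f)
f=cams.grab_frame("side");cv2.imwrite("pics/si1.png",f)
np.save("wcal.npy",c,allow_pickle=True)
E
```

```text
0.9 [0.5472718  0.12418023 0.20078938] [3.14128157e+00 3.96693006e-04 1.78960684e+00] [0.41368884 1.73525351 0.09775689] 0.08552155647635024
[253.70252308 200.97211683]
[253.47229851 121.06543332]
[253.78984262 177.44056706]
```

View pics/w1.png

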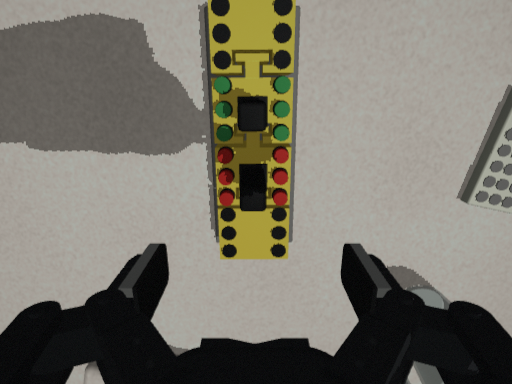

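View pics/si1.png

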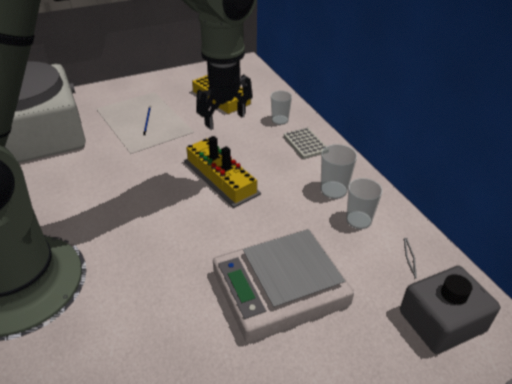

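```bash
python3 - <<'E'
import cv2
f=cv2.imread("pics/w1.png")[90:220,195:315]
cv2.imwrite("pics/w1c.png",cv2.resize(cv2.convertScaleAbs(f,alpha=2.5,beta=0),None,fx=4.5,fy=4.5,interpolation=2))
E
```

```text
(no output)
```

View pics/w1c.png

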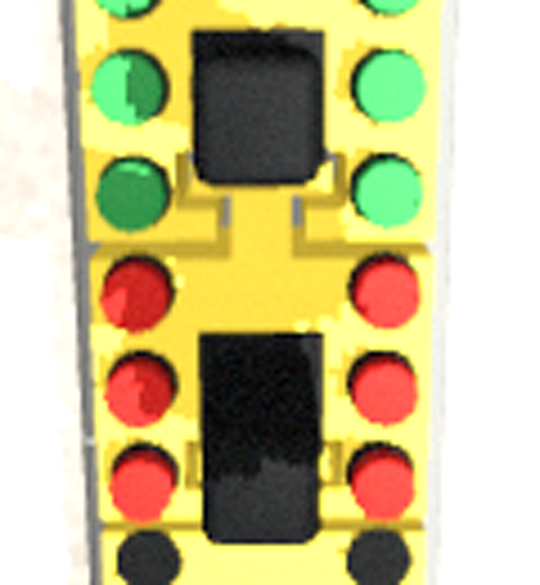

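The wrist view has the red handle in line with the tool laterally (column 253) and about 2-3 mm further along +y than predicted. That is within pad width, so I split the difference and descend.

Call:
arm_command --pt "1 0.01 -0.004 0.15 0 0 0" --pt "1 0.015 -0.004 0.3 0 0 0" --pt "1 0.015 -0.004 0.45 0 0 0" --pt "1 0.015 -0.004 0.6 0 0 0" --pt "1 0.015 -0.004 0.685 0 0 0" --pt "1 0.015 -0.004 0.685 0 0 0" --pt "1 0.015 -0.004 0.685 0 0 0" --newtons 60

```text
clock: 1.88
position: [0.5461, 0.1273, 0.0986]
tool_rot: [3.141, -0.0, 1.791]
force: [0.2, 0.4, 1.5]
grip_width: 0.0854
```

```bash
python3 - <<'E'
from h import *
import cv2
f=cams.grab_frame("scene");g=cams.grab_frame("side")
a=cv2.resize(f[90:225,235:370],(400,400),interpolation=2);b=cv2.resize(g[90:210,165:285],(400,400),interpolation=2)
cv2.imwrite("pics/d1.png",cv2.hconcat([a,b]))
s=telemetry.observe();print(s['position'],s['force'])
E
```

```text
[0.54603814 0.12736618 0.09864537] [-0.15603335  0.58954447  0.20935458]
```

View pics/d1.png

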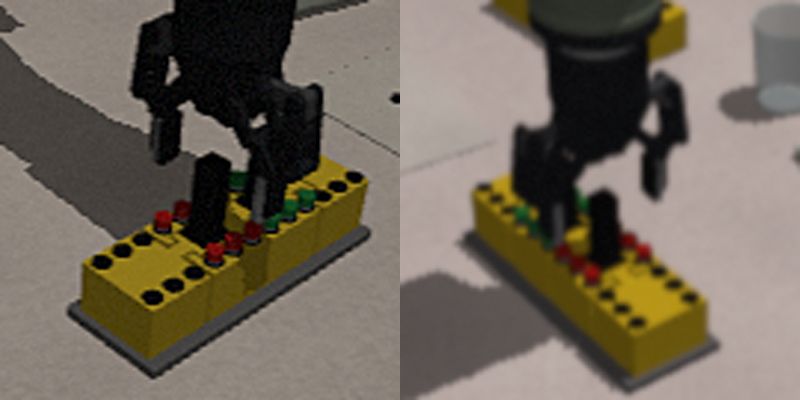

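Both views put the handle midway between the finger tips: the tip midpoint is about (209,187) in the left crop, with the handle at column 210, and (606,215) in the right crop, with the handle at column 604. I close now.

Call:
arm_command --pt "-1 0 0 0 0 0 0" --pt "-1 0 0 0 0 0 0" --pt "-1 0 0 0 0 0 0" --pt "-1 0 0 0 0 0 0" --pt "-1 0 0 0 0 0 0" --pt "-1 0 0 0 0 0 0" --pt "-1 0 0 0 0 0 0" --pt "-1 0 0 0 0 0 0" --newtons 60

```text
clock: 2.98
position: [0.5455, 0.1273, 0.0979]
tool_rot: [-3.141, -0.0, 1.792]
force: [-1.5, -0.0, 5.6]
grip_width: 0.0194
```

```bash
python3 - <<'E'
from h import *
import cv2
s=telemetry.observe();print(s['position'],s['tool_rot'],s['force'],s['moment'],s['grip_width'])
f=cams.grab_frame("scene");g=cams.grab_frame("side")
a=cv2.resize(f[90:225,235:370],(400,400),interpolation=2);b=cv2.resize(g[90:210,165:285],(400,400),interpolation=2)
cv2.imwrite("pics/d2.png",cv2.hconcat([a,b]))
E
```

```text
[0.54553602 0.12730512 0.09791302] [-3.14144288e+00 -1.01067117e-05  1.79150434e+00] [-1.4886458  -0.02352303  5.56355361] [-0.0269064   0.41968965  0.01295512] 0.01938872648568001
```

View pics/d2.png

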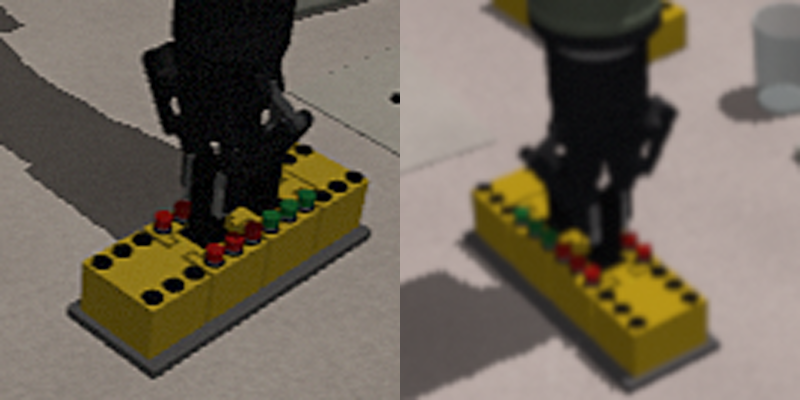

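The handle is gripped: the opening reads 19.4 mm and the forces are small. I lift slowly.

Call:
arm_command --pt "-1 0 0 -0.02 0 0 0" --pt "-1 0 0 -0.05 0 0 0" --pt "-1 0 0 -0.08 0 0 0" --pt "-1 0 0 -0.11 0 0 0" --pt "-1 0 0 -0.14 0 0 0" --pt "-1 0 0 -0.14 0 0 0"

```text
clock: 3.82
position: [0.5458, 0.1274, 0.1192]
tool_rot: [3.141, -0.0, 1.791]
force: [0.6, 0.7, -5.0]
grip_width: 0.0189
```

```bash
python3 - <<'E'
from h import *
import cv2
s=telemetry.observe();print(s['position'],s['tool_rot'],s['force'],s['moment'],s['grip_width'])
f=cams.grab_frame("scene");g=cams.grab_frame("side")
a=cv2.resize(f[90:225,235:370],(400,400),interpolation=2);b=cv2.resize(g[90:210,165:285],(400,400),interpolation=2)
cv2.imwrite("pics/d3.png",cv2.hconcat([a,b]))
E
```

```text
[0.54578462 0.12735665 0.11924248] [ 3.14099421e+00 -7.65218470e-05  1.79141504e+00] [ 0.63611841  0.72309084 -4.97469489] [ 0.0166596  -0.04263329 -0.00985903] 0.018851258955705198
```

View pics/d3.png

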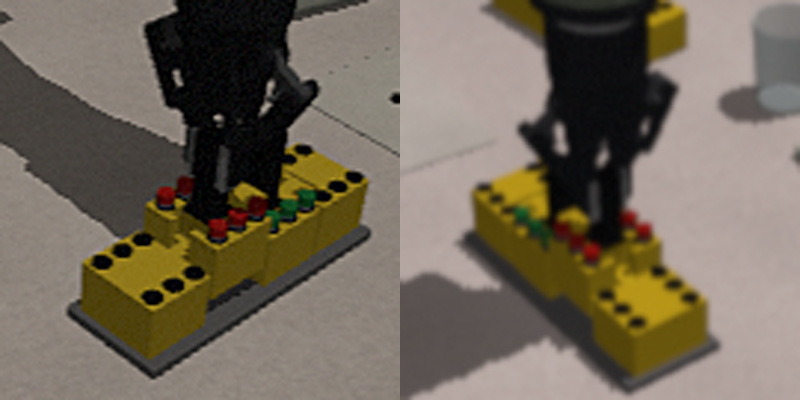

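The red block is rising cleanly, level, and the green block is staying put. I continue up.

Call:
arm_command --pt "-1 0 0 -0.06 0 0 0" --pt "-1 0 0 -0.12 0 0 0" --pt "-1 0 0 -0.19 0 0 0" --pt "-1 0 0 -0.27 0 0 0" --pt "-1 0 0 -0.36 0 0 0" --pt "-1 0 0 -0.46 0 0 0" --pt "-1 0 0 -0.55 0 0 0" --pt "-1 0 0 -0.55 0 0 0"

```text
clock: 4.92
position: [0.5461, 0.1274, 0.2025]
tool_rot: [3.14, -0.0, 1.791]
force: [-0.6, -1.0, -5.1]
grip_width: 0.0194
```

```bash
python3 - <<'E'
from h import *
import cv2
s=telemetry.observe();print(s['position'],s['tool_rot'],s['force'],s['moment'],s['grip_width'])
f=cams.grab_frame("scene");g=cams.grab_frame("side")
a=cv2.resize(f[70:205,235:370],(400,400),interpolation=2);b=cv2.resize(g[80:200,165:285],(400,400),interpolation=2)
cv2.imwrite("pics/d4.png",cv2.hconcat([a,b]))
E
```

```text
[0.54612037 0.12742573 0.2025045 ] [ 3.13973157e+00 -1.25957085e-04  1.79139986e+00] [-0.55431298 -1.02782506 -5.06049106] [-0.01349614 -0.05512918  0.00885653] 0.01940013535900041
```

View pics/d4.png

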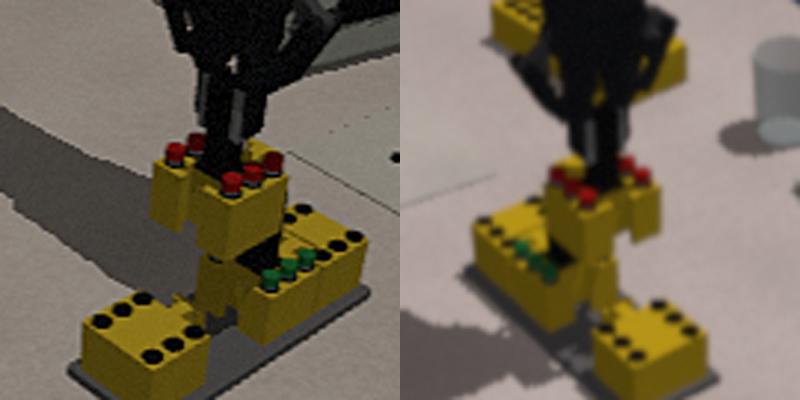

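The block is fully clear and level, about 104 mm up, and the green block is still seated. I carry it to the pan in three legs.

Call:
arm_command --pt "-1 -0.06 -0.014 0 0 0 0" --pt "-1 -0.17 -0.04 0 0 0 0" --pt "-1 -0.33 -0.078 0 0 0 0" --pt "-1 -0.49 -0.115 0 0 0 0" --pt "-1 -0.66 -0.155 0 0 0 0" --pt "-1 -0.825 -0.194 0 0 0 0"

```text
clock: 5.78
position: [0.5439, -0.0021, 0.2012]
tool_rot: [-3.141, 0.0, 1.79]
force: [0.9, -0.5, -6.3]
grip_width: 0.0195
```

Call:
arm_command --pt "-1 -0.165 -0.039 0 0 0 0" --pt "-1 -0.33 -0.078 0 0 0 0" --pt "-1 -0.49 -0.115 0 0 0 0" --pt "-1 -0.66 -0.155 0 0 0 0" --pt "-1 -0.825 -0.194 0 0 0 0"

```text
clock: 6.4
position: [0.5423, -0.1292, 0.2011]
tool_rot: [-3.141, 0.0, 1.79]
force: [-0.1, 0.4, -5.4]
grip_width: 0.0194
```

Call:
arm_command --pt "-1 -0.165 -0.039 0 0 0 0" --pt "-1 -0.33 -0.078 0 0 0 0" --pt "-1 -0.5 -0.118 0 0 0 0" --pt "-1 -0.66 -0.155 0 0 0 0" --pt "-1 -0.77 -0.182 0 0 0 0" --pt "-1 -0.825 -0.194 0 0 0 0" --pt "-1 -0.825 -0.194 0 0 0 0" --pt "-1 -0.825 -0.194 0 0 0 0"

```text
clock: 7.4
position: [0.5418, -0.2531, 0.2013]
tool_rot: [3.142, -0.0, 1.792]
force: [0.7, 0.3, -4.0]
grip_width: 0.0196
```

```bash
python3 - <<'E'
from h import *
import cv2
s=telemetry.observe();print(s['position'],s['tool_rot'],s['force'],s['moment'],s['grip_width'])
f=cams.grab_frame("scene");g=cams.grab_frame("side")
a=cv2.resize(f[110:310,20:220],(400,400),interpolation=2);b=cv2.resize(g[150:350,190:390],(400,400),interpolation=2)
cv2.imwrite("pics/d5.png",cv2.hconcat([a,b]))
E
```

```text
[ 0.54184858 -0.25312496  0.20130191] [ 3.14152279e+00 -4.75377489e-04  1.79248385e+00] [ 0.71874929  0.27447833 -3.99350271] [-0.0047159   0.02193505 -0.02467313] 0.01962795531459147
```

View pics/d5.png

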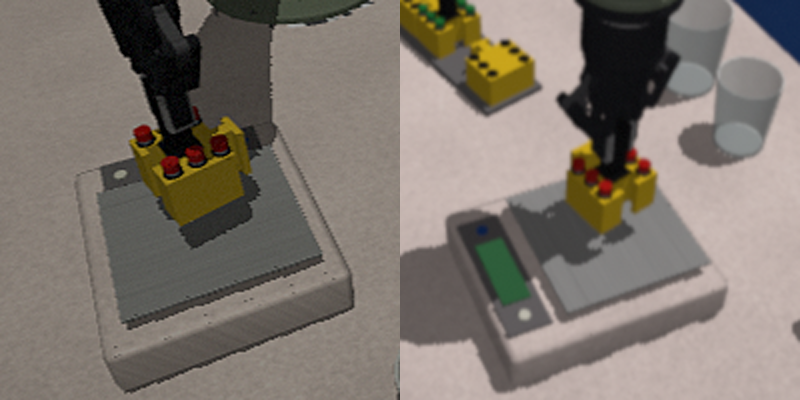

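The block is held level over the pan with its underside around 113 mm. Contact should come at TCP z of about 0.160. I descend to just above that, then creep.

Call:
arm_command --pt "-1 0 0 0.06 0 0 0" --pt "-1 0 0 0.12 0 0 0" --pt "-1 0 0 0.18 0 0 0" --pt "-1 0 0 0.22 0 0 0" --pt "-1 0 0 0.235 0 0 0" --pt "-1 0 0 0.235 0 0 0"

```text
clock: 8.25
position: [0.5417, -0.2541, 0.1661]
tool_rot: [-3.142, -0.0, 1.791]
force: [-1.1, 0.4, -5.9]
grip_width: 0.0193
```

Call:
arm_command --pt "-1 0 0 0.007 0 0 0" --pt "-1 0 0 0.013 0 0 0" --pt "-1 0 0 0.02 0 0 0" --pt "-1 0 0 0.02 0 0 0"

```text
clock: 8.75
position: [0.5417, -0.2541, 0.163]
tool_rot: [-3.141, -0.0, 1.791]
force: [-0.7, -0.2, -5.5]
grip_width: 0.0197
```

Call:
arm_command --pt "-1 0 0 0.007 0 0 0" --pt "-1 0 0 0.014 0 0 0" --pt "-1 0 0 0.014 0 0 0"

```text
clock: 9.12
position: [0.5416, -0.254, 0.1609]
tool_rot: [-3.141, -0.0, 1.791]
force: [-0.5, 0.4, -4.9]
grip_width: 0.0189
```

Call:
arm_command --pt "-1 0 0 0.007 0 0 0" --pt "-1 0 0 0.007 0 0 0"

```text
clock: 9.38
position: [0.5417, -0.2541, 0.16]
tool_rot: [3.141, 0.0, 1.791]
force: [-1.2, -0.5, -4.5]
grip_width: 0.0194
```

Call:
arm_command --pt "-1 0 0 0.007 0 0 0" --pt "-1 0 0 0.007 0 0 0"

```text
clock: 9.62
position: [0.5417, -0.2543, 0.16]
tool_rot: [3.141, 0.001, 1.791]
force: [-6.1, 2.3, 14.6]
grip_width: 0.0195
```

```bash
python3 - <<'E'
from h import *
import cv2
s=telemetry.observe();print(s['position'],s['force'],s['moment'])
f=cams.grab_frame("scene");g=cams.grab_frame("side")
a=cv2.resize(f[110:310,20:220],(400,400),interpolation=2);b=cv2.resize(g[150:350,190:390],(400,400),interpolation=2)
cv2.imwrite("pics/d6.png",cv2.hconcat([a,b]))
E
```

```text
[ 0.54174508 -0.25427444  0.1599545 ] [-6.07596218  2.2878858  14.64020775] [ 0.44302161  1.29519279 -0.00761692]
```

View pics/d6.png

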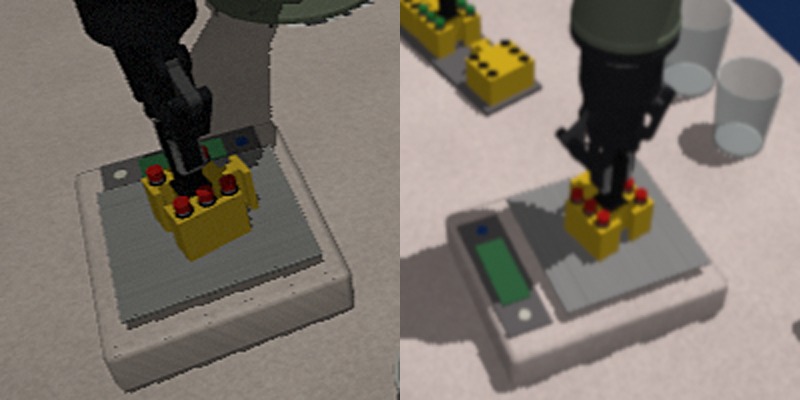

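Contact is made: the z force went from -4.5 to +14.6 N, and the block sits flat in mid-pan. I ease off slightly and release.

Call:
arm_command --pt "-1 0 0 -0.004 0 0 0" --pt "-1 0 0 -0.004 0 0 0" --pt "0.2 0 0 -0.004 0 0 0" --pt "0.6 0 0 -0.004 0 0 0" --pt "0.6 0 0 -0.004 0 0 0" --pt "0.6 0 0 -0.004 0 0 0" --pt "0.6 0 0 -0.004 0 0 0" --pt "0.6 0 0 -0.004 0 0 0"

```text
clock: 10.72
position: [0.5417, -0.2541, 0.1595]
tool_rot: [3.142, -0.0, 1.791]
force: [-0.2, 0.2, 0.1]
grip_width: 0.0682
```

```bash
python3 - <<'E'
from h import *
import cv2
s=telemetry.observe();print(s['position'],s['force'],s['grip_width'])
f=cams.grab_frame("scene");g=cams.grab_frame("side")
a=cv2.resize(f[110:310,20:220],(400,400),interpolation=2);b=cv2.resize(g[150:350,190:390],(400,400),interpolation=2)
cv2.imwrite("pics/d7.png",cv2.hconcat([a,b]))
E
```

```text
[ 0.54170757 -0.25405652  0.15948033] [-0.17314719  0.15326372  0.05061161] 0.06817370603309443
```

View pics/d7.png

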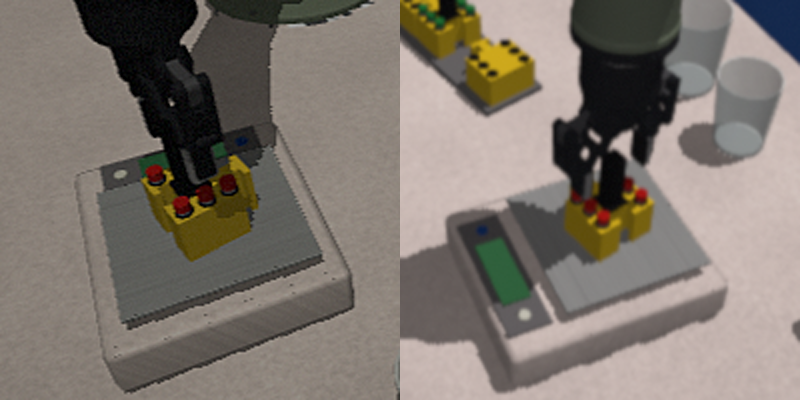

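The block is released and stands free. The fingers are clear of the handle on both sides, so I retreat straight up.

Call:
arm_command --pt "0.6 0 0 -0.06 0 0 0" --pt "0.6 0 0 -0.2 0 0 0" --pt "0.6 0 0 -0.4 0 0 0" --pt "0.6 0 0 -0.6 0 0 0" --pt "0.6 0 0 -0.8 0 0 0" --pt "0.6 0 0 -0.9 0 0 0" --pt "0.6 0 0 -0.9 0 0 0" --pt "0.6 0 0 -0.9 0 0 0"

```text
clock: 11.82
position: [0.5413, -0.2539, 0.2934]
tool_rot: [-3.14, -0.001, 1.792]
force: [0.8, 0.3, 0.2]
grip_width: 0.0684
```

```bash
python3 - <<'E'
from h import *
import cv2
s=telemetry.observe();print(s['clock'],s['position'],s['force'])
f=cams.grab_frame("scene");g=cams.grab_frame("side")
a=cv2.resize(f[110:310,20:220],(400,400),interpolation=2);b=cv2.resize(g[150:350,190:390],(400,400),interpolation=2)
c=cv2.resize(f[100:225,235:375],(400,400));d=cv2.resize(g[110:210,165:285],(400,400))
cv2.imwrite("pics/d8.png",cv2.hconcat([a,b]));cv2.imwrite("pics/d9.png",cv2.hconcat([c,d]))
E
```

```text
11.825 [ 0.54131715 -0.25387542  0.29339106] [0.82061183 0.30951018 0.19311029]
```

View pics/d8.png

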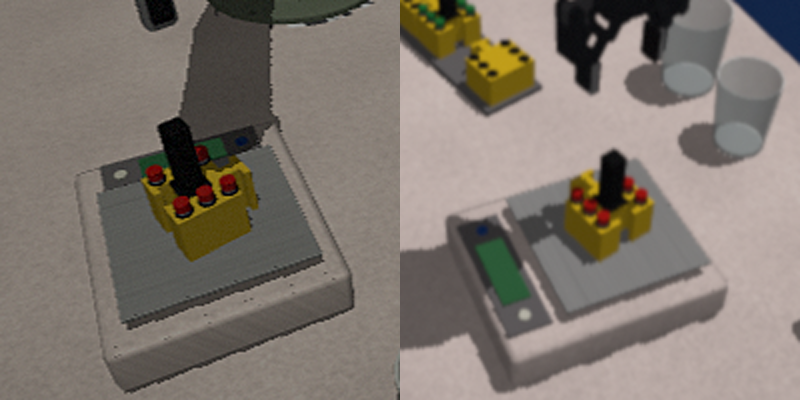

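View pics/d9.png

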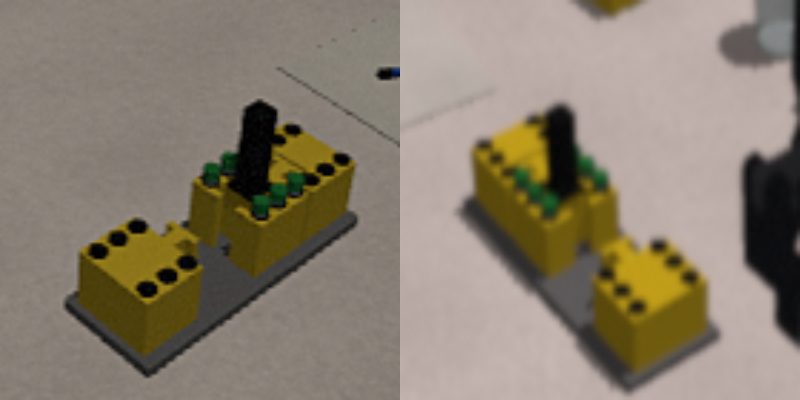

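The red block stands upright on the pan and the green block is seated. One quick position check from the handle tops: red at (176,124) and (213,157) in crop pixels, green at (260,108) and (160,109).

```bash
python3 - <<'E'
from h import *
sc=cams.get_calibration("scene");si=cams.get_calibration("side")
print(onz(sc,(20+176/2,110+124/2),.18),onz(si,(190+213/2,150+157/2),.18))
print("green",onz(sc,(235+260*.35,100+108*.3125),.118),onz(si,(165+160*.3,110+109*.25),.118))
from workcell import job
print(job.job_done())
E
```

```text
[ 0.54532309 -0.25284139  0.18      ] [ 0.54139368 -0.25757901  0.18      ]
green [0.53588404 0.18164468 0.118     ] [0.53457306 0.1837164  0.118     ]
the job is handed in; nothing more can be done
None
```

I gripped the red-capped block by its handle at 60 N and lifted it straight up about 104 mm. I then carried it to the balance, lowered it until the force sensor showed contact, released it and backed off upward. The job was handed in at about 12 s of the 48 s allowed; it reports no verdict.

**Red block:** in the last pictures it stands upright on the pan. Its handle top measures (0.545, -0.253) and (0.541, -0.258) in the two views, within about 4 mm of the measured pan middle (0.542, -0.254).

**Green block:** it is still seated and upright, with its handle within about 3 mm of its first reading, which is inside pixel-picking error.

**Robot:** it ended 134 mm above the release height and touches nothing. The highest wrist force I read was about 16 N, when the block met the pan.

**Disagreements:**
- Before the grasp, the wrist camera placed the red handle 2–3 mm further along +y than the two fixed cameras. I split the difference.
- My estimate of the handle spacing came out at 58 mm, against the stated 60 mm.

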